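Load the honing wedge and lock the diamond plate in

ROBOT

A 6-joint arm with a two-finger parallel gripper is mounted at the origin on a cart in front of the work surface, level with it; the furniture and walls round the work are solid. World frame = base frame: x ahead of the robot, y to its left, z up, the work surface at z = 0. Lengths are in m, angles in degrees, forces in N, time in s.
With the tool pointing down it reaches from about 0.325 to 0.85 m from the base axis. Payload 15.5 kg.
Tool frame: the origin (TCP) lies midway between the tips of the shut fingers; the grasp point (between the pads) lies 19 mm behind it; z points along the fingers, y is the line along which they close (so a half turn about z gives the same grasp; the last joint's range is limited). The gripper opens to 91 mm and grips with 3 to 60 N. Pads are 32 mm wide; open, the fingers measure 118 mm over their backs; the gripper's body (76 mm by 178 mm) begins 60 mm behind the grasp point.
Start: joints at [-5.472, 28.281, 77.091, -0, 74.628, -5.472], TCP at [0.625, 0, 0.214] pointing down, gripper open.
Joint ranges: [-166.48, 166.48], [-47.26, 123.95], [12.59, 153.08], [-70.14, 250.14], [6.76, 159.57], [-176.63, 176.63]. Speed limits (degrees/s): [108.29, 108.29, 147.25, 172.46, 172.46, 172.46].

INTERFACE

Orientations are given as a 3x3 rotation matrix whose columns are the frame's x, y, z axes.
In Python, from bench import ctrl gives the robot as it stands. The module is installed in compiled form; this text tells all that it offers. Calls block until the motion is done:
- ctrl.goto(position, orientation): joint-space move of the TCP to a pose.
- ctrl.move_l(position, vel=0.15, ori=None, contact_N=None): straight line of the TCP; ori=None keeps the orientation; vel is the mean speed in m/s. With contact_N (N) it stops when the force on the tool has changed by that much, and returns True; else False.
- ctrl.movej(angles): joint-space move.
- ctrl.command_gripper(opening): opening from 0.0 (shut) to 1.0 (fully open); the grip force is fixed at half the most; returns when the fingers have stopped.
- ctrl.sleep(seconds).
- ctrl.ik(position, orientation): joint angles nearest the present ones, or None.
- ctrl.read_camera(name): name is "scene" or "side" or "wrist"; returns the picture (400x640x3 uint8, blue, green, red); there is no depth.
- ctrl.camera_params(name): a dict with "fx", "fy", "cx", "cy" (pixels), "pose" (4x4, takes a point from camera to world coordinates); the wrist camera has in their place "T_tool_cam" (4x4, takes a point from camera to tool coordinates, whose origin is the TCP and whose axes are the flange's). Camera axes: x right, y up, looking along -z (the intrinsics and any distortion apply to the point x, -y, -z); pixel columns grow to the right and rows downward; lengths in m; the calibration is good to about 2 mm. A picture is of the moment at which its call begins: read the wrist's pose just before it. camera_params takes no time and is no camera call.
A pose or a line that the arm cannot do raises ctrl.MotionError and nothing moves.
- ctrl.sign_off(): hands the job in; it is judged then, once.
Readings, each from a call of its own:
- ctrl.current_t(): time.
- ctrl.current_q(): joint angles.
- ctrl.current_dq(): joint speeds.
- ctrl.current_effort(): joint torques, N m.
- ctrl.current_tool_pos(): TCP position.
- ctrl.current_eef_rot(): TCP orientation.
- ctrl.current_contact_force(): force on the tool from outside, world axes, zero at the start.
- ctrl.current_wrist_torque(): the same for the moment, N m.
- ctrl.current_grip_width(): opening from 0.0 (shut) to 1.0 (fully open).
- ctrl.current_grasp_force(): force on a finger pad.
Only numpy, scipy, OpenCV 4.12 (cv2) and the standard library are available. Lean on these libraries where they do the work, as an engineer would, in place of code of your own. Each camera call takes 0.05 s, during which the arm holds its last target. There are 200 camera calls.

TASK

Set up the honing wedge for sharpening the gravers: slide the diamond plate, abrasive face up, down into the steel channel of the sloping wedge until it is fully home against the lower stop. Then swing the brass keeper bar right across behind the plate so that it cannot ride back out, and leave the other things on the bench where they are.

Things in the scene. Friction and masses are not known exactly. Their poses are not given: they have to be found in the camera images.
- diamond_plate: Loose flat honing plate, 150 x 50 x 14 mm, 0.15 to 0.31 kg: steel abrasive face with rows of dots on a black plastic base. Starts flat on the bench, abrasive face up, to the robot's right. Origin: centre of its underside; x along its length, y across its 50 mm width, z out of the abrasive face. Its ends are alike: either may go in first
- honing_wedge: Wooden wedge fixed to the bench: a board 90 mm wide and 212 mm long rising at 25 degrees away from the robot to 110 mm height. On it: steel stop at the low end, steel channel (two rails with inward lips) next to it, black rubber bed strip 38 mm wide and 8 mm thick, brass keeper on an ear at its upper right. Origin: on the bench under the stop's face, x level towards the high end, z up
- dock (a point): Where the plate's origin lies when it is home; the plate's z axis is then along this z, its x along this x, either way round. x points up the slope (25 degrees), y level to the left, z out of the slope. In this frame the bed is z = 0, the board beside the 38 mm strip z = -8 mm, the stop's face x = -75 mm, the home plate's tail x = +75 mm; from x = +5 to +75 mm its two sides stand free
- channel_mouth (a point): Middle of the channel's uphill mouth, on the bed, axes as the dock's, 77 mm up the slope from the stop. Downhill of it 15 mm of lead-in (rails and lips flare 4 mm to each side and upward), then 62 mm of channel to the stop: 52 mm wide between the rails (1 mm play a side), lips 16 mm above the bed (2 mm play) reaching in to y = +-20 mm. Steel stands up to z = 25 mm and out to y = +-37 mm
- keeper (a joint): Angle (rad) of the brass keeper bar about its pivot, hinge parallel to the dock's z. 0 = fully open, pointing up the slope and 35 degrees outward to the right; grows counter-clockwise as seen looking down on the slope; 2.18, its stop, = right across behind the plate, 3 mm from a home plate's tail. Starts at 0 to 0.35. Stays where it is left (friction 0.05 N m)
- keeper_pivot (a point): On the keeper's hinge axis, at the bar's upper face; in the dock's frame x = +85, y = -68, z = +9 mm. The bar is 14 mm wide, 8 mm thick (dock z = +1 to +9 mm) and ends 73 mm from this axis
- keeper_knob (a point): Upright brass knob near the free end of the keeper bar, 14 mm diameter, standing out of the slope along the dock's z from z = +9 to +33 mm. This point: on its axis halfway up (dock z = +21 mm), 66 mm from the pivot's axis
- stamp_box: Bystander: closed flat black box, 61 x 101 x 18 mm, loose, beside the diamond plate, on either side of it. Origin: centre of its underside, y along its length
- soldering_block: Bystander: dark grey block with a ring lying in it, 66 x 100 x 27 mm, loose, between the wedge and the plate. Origin: centre of its underside, y along its length

How it is judged:
By the outcome, as a careful person would: the job done as asked, in the order asked, and still so for the second after the job is handed in, with the robot touching nothing.
It also fails if it takes over 59 s, if anything falls off the work surface, if the arm or the gripper's body presses on something with over 40 N, if the wrist force passes 120 N, or if a joint passes its speed limit or range.

## Working session

There is one attempt and no reset: what is moved stays moved. The work goes in short steps, each a Python script; the robot and the scene stay as the last script left them, time stands still between calls to the robot, and variables do not carry over. Pictures are saved under pics/ and viewed, at most 15 in all, crops included, and the job is handed in when it is done.

```bash
mkdir -p pics; ls; python3 - <<'E'
from bench import ctrl
import cv2, numpy as np
np.set_printoptions(precision=4,suppress=True)
for n in ["scene","side","wrist"]:
    im=ctrl.read_camera(n); cv2.imwrite(f"pics/a_{n}.png",im)
    print(n,ctrl.camera_params(n))
print(ctrl.current_t())
a=cv2.imread("pics/a_scene.png");b=cv2.imread("pics/a_side.png")
E
```

```text
pics
scene {'fx': 495.6993968699154, 'fy': 495.6993968699154, 'cx': 323.1246056103952, 'cy': 204.83561794310262, 'pose': array([[ 0.9021,  0.3184, -0.2914,  0.0874],
       [-0.4316,  0.6567, -0.6185, -0.9078],
       [-0.0056,  0.6837,  0.7297,  1.236 ],
       [ 0.    ,  0.    ,  0.    ,  1.    ]])}
side {'fx': 401.5512786804127, 'fy': 401.5512786804127, 'cx': 322.60536021758577, 'cy': 199.60606955902549, 'pose': array([[ 0.9959,  0.0219, -0.0878,  0.4472],
       [-0.0877,  0.4748, -0.8757, -0.8125],
       [ 0.0225,  0.8798,  0.4748,  0.5738],
       [ 0.    ,  0.    ,  0.    ,  1.    ]])}
wrist {'fx': 351.7137873472666, 'fy': 351.7137873472666, 'cx': 323.6674965411638, 'cy': 199.32284931464378, 'T_tool_cam': array([[-0.0009,  0.9553,  0.2958,  0.0839],
       [ 1.    ,  0.0009,  0.0003, -0.0004],
       [ 0.    ,  0.2958, -0.9553, -0.171 ],
       [ 0.    ,  0.    ,  0.    ,  1.    ]])}
0.15
```

View pics/a_scene.png

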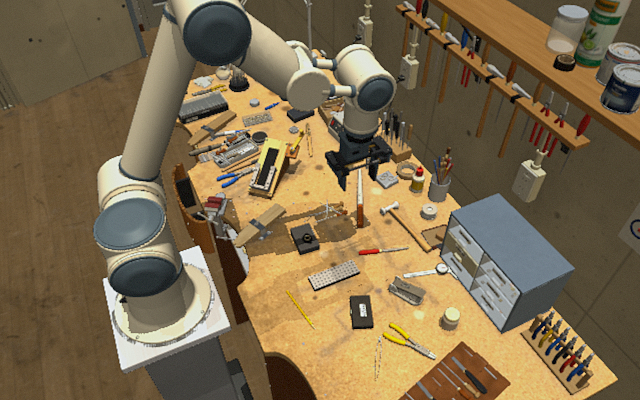

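View pics/a_side.png

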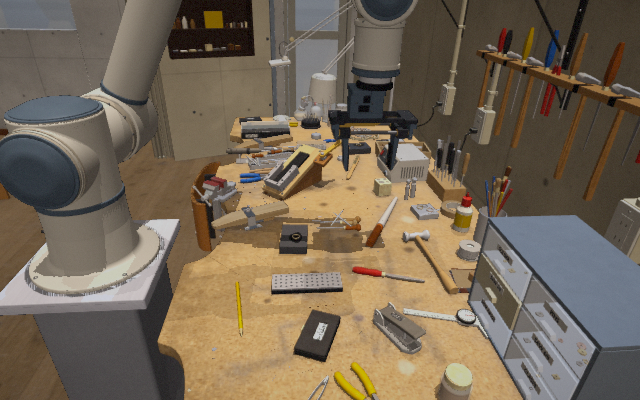

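The scene view shows the plate near (333,275), the block at (304,238), the stamp box at (361,311) and the wedge at (268,168) with its keeper at about (295,145). In the side view the plate is at (307,283) and the wedge at (300,170).

```bash
cat > h.py <<'E'
from bench import ctrl
import cv2, numpy as np
np.set_printoptions(precision=4,suppress=True)
S=ctrl.camera_params("scene");D=ctrl.camera_params("side");W=ctrl.camera_params("wrist")
def wpose():
    T=np.eye(4);T[:3,:3]=ctrl.current_eef_rot();T[:3,3]=ctrl.current_tool_pos()
    return T@W["T_tool_cam"]
def shot(name,fn=None):
    """picture + (params,pose)"""
    P=wpose() if name=="wrist" else ctrl.camera_params(name)["pose"]
    im=ctrl.read_camera(name)
    if fn: cv2.imwrite(f"pics/{fn}.png",im); np.save(f"pics/{fn}.npy",P)
    return im,P
def ray(c,P,uv):
    uv=np.atleast_2d(uv).astype(float)
    d=np.stack([(uv[:,0]-c["cx"])/c["fx"],-(uv[:,1]-c["cy"])/c["fy"],-np.ones(len(uv))],1)@P[:3,:3].T
    return P[:3,3],d
def onplane(c,P,uv,n,k):
    o,d=ray(c,P,uv); n=np.asarray(n,float)
    return o+d*((k-n@o)/(d@n))[:,None]
def onz(c,P,uv,z): return onplane(c,P,uv,[0,0,1],z)
def tri(obs):
    """obs: list of (c,P,uv) of one point -> least squares point, miss distances"""
    A=np.zeros((3,3));b=np.zeros(3);L=[]
    for c,P,uv in obs:
        o,d=ray(c,P,uv);d=d[0]/np.linalg.norm(d[0]);M=np.eye(3)-np.outer(d,d);A+=M;b+=M@o;L.append((o,M))
    x=np.linalg.solve(A,b); return x,[np.linalg.norm(M@(x-o)) for o,M in L]
def proj(c,P,X):
    p=(np.atleast_2d(X)-P[:3,3])@P[:3,:3]
    return np.stack([c["cx"]-c["fx"]*p[:,0]/p[:,2],c["cy"]+c["fy"]*p[:,1]/p[:,2]],1)
def down(yaw):
    """tool pointing down; yaw = world direction (rad) of tool x"""
    c,s=np.cos(yaw),np.sin(yaw); return np.array([[c,s,0],[s,-c,0],[0,0,-1.]])
E
python3 - <<'E'
from h import *
print(ctrl.current_eef_rot())
for n,uv in [("plate",(333,275)),("block",(304,238)),("stamp",(361,311)),("wedge",(268,168)),("keeper",(295,145))]:
    print(n,onz(S,S["pose"],uv,0.014),onz(S,S["pose"],uv,.06))
for n,uv in [("plate",(307,283)),("wedge",(300,170)),("stamp",(318,335))]: print(n,onz(D,D["pose"],uv,.014),onz(D,D["pose"],uv,.06))
E
```

```text
[[ 0.      1.     -0.001 ]
 [ 1.     -0.      0.0001]
 [ 0.0001 -0.001  -1.    ]]
plate [[ 0.4781 -0.1436  0.014 ]] [[ 0.4634 -0.1724  0.06  ]]
block [[0.4583 0.024  0.014 ]] [[ 0.4443 -0.011   0.06  ]]
stamp [[ 0.4946 -0.2877  0.014 ]] [[ 0.4793 -0.311   0.06  ]]
wedge [[0.4743 0.3807 0.014 ]] [[0.4597 0.3322 0.06  ]]
keeper [[0.6138 0.4565 0.014 ]] [[0.594  0.4051 0.06  ]]
plate [[ 0.4851 -0.1488  0.014 ]] [[ 0.482  -0.2034  0.06  ]]
wedge [[0.4927 0.4341 0.014 ]] [[0.4889 0.3317 0.06  ]]
stamp [[ 0.4973 -0.2926  0.014 ]] [[ 0.4932 -0.3354  0.06  ]]
```

```bash
python3 - <<'E'
from h import *
R=down(np.pi/2)
for i,p in enumerate([(0.50,0.24,0.27),(0.56,0.33,0.27)]):
    ctrl.goto(p,R); shot("wrist",f"w{i}"); print(ctrl.current_t(),ctrl.current_tool_pos())
for i,p in enumerate([(0.44,-0.17,0.19),(0.52,-0.15,0.19)]):
    ctrl.goto(p,R); shot("wrist",f"p{i}"); print(ctrl.current_t(),ctrl.current_tool_pos())
E
```

```text
1.275 [0.5007 0.239  0.2696]
1.8333 [0.5603 0.329  0.2693]
3.7667 [ 0.4406 -0.1696  0.1901]
4.2417 [ 0.5199 -0.1494  0.1897]
```

View pics/w0.png

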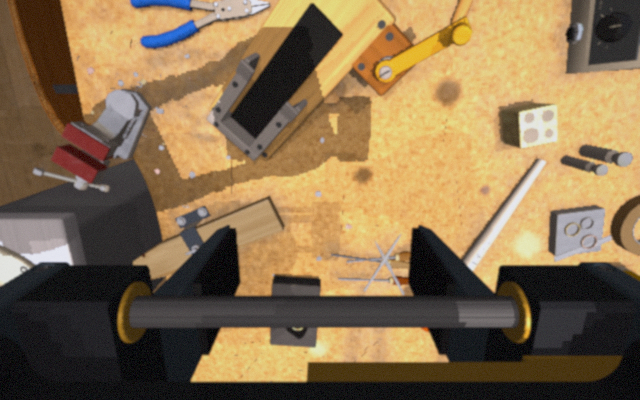

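View pics/w1.png

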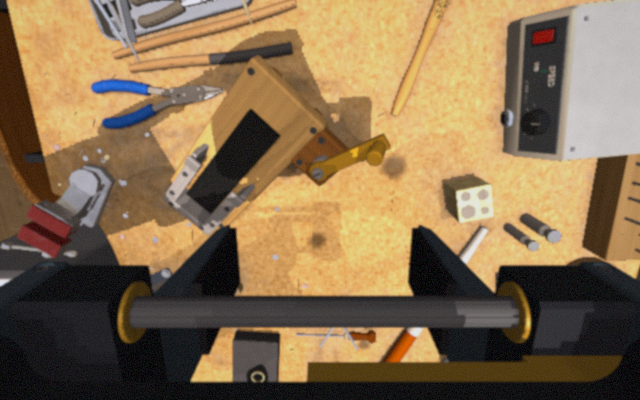

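View pics/p0.png

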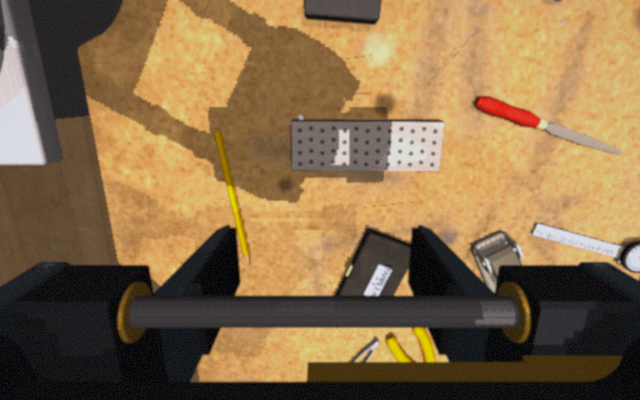

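The wrist views show the strip in w0 from (326,18) to (247,119), the stop at (240,140), the keeper pivot screw at (385,71) and the knob at (461,33). In w1 the pivot is at (319,173) and the knob at (376,158). In p0 the plate spans (291,120) to (443,171). The stamp box (375,265) lies clear of it.

```bash
python3 - <<'E'
from h import *
# plate: non-wood (low saturation) blob near the expected place
from scipy.optimize import least_squares
def quad(m):
    cs,_=cv2.findContours(m,cv2.RETR_EXTERNAL,cv2.CHAIN_APPROX_NONE)
    c=max(cs,key=cv2.contourArea); h=cv2.convexHull(c)
    for e in np.arange(2,20,.5):
        a=cv2.approxPolyDP(h,e,True)
        if len(a)==4: break
    return a[:,0],cv2.minAreaRect(c),c
cor={}
for f,roi in [("p0",(270,470,95,190)),("p1",(150,420,90,200))]:
    im=cv2.imread(f"pics/{f}.png");P=np.load(f"pics/{f}.npy")
    hsv=cv2.cvtColor(im,cv2.COLOR_BGR2HSV); m=np.zeros(im.shape[:2],np.uint8)
    x0,x1,y0,y1=roi; m[y0:y1,x0:x1]=(hsv[y0:y1,x0:x1,1]<60)*255
    m=cv2.morphologyEx(m,cv2.MORPH_CLOSE,np.ones((7,7))); m=cv2.morphologyEx(m,cv2.MORPH_OPEN,np.ones((5,5)))
    q,r,c=quad(m); b=cv2.boxPoints(r); b=b[np.lexsort((b[:,1]>b[:,1].mean(),b[:,0]>b[:,0].mean()))]
    print(f,q.tolist(),r); cor[f]=(P,b)
    X=onz(W,P,b,.014); print(X, X.mean(0), np.linalg.norm(X[2]-X[0]),np.linalg.norm(X[1]-X[0]))
for i in range(4): print(tri([(W,cor[f][0],cor[f][1][i]) for f in cor]))
print("pivot",tri([(W,np.load("pics/w0.npy"),(385,71)),(W,np.load("pics/w1.npy"),(319,173))]))
print("knob",tri([(W,np.load("pics/w0.npy"),(461,33)),(W,np.load("pics/w1.npy"),(376,158))]))
a=cv2.imread("pics/w0.png")[0:170,200:480];b=cv2.imread("pics/w1.png")[50:240,150:400]
a=cv2.resize(a,None,fx=2.8,fy=2.8,interpolation=2)
b=cv2.resize(b,None,fx=3.1,fy=3.1,interpolation=2)
cv2.imwrite("pics/w0c.png",a);cv2.imwrite("pics/w1c.png",b)
E
```

```text
p0 [[291, 122], [441, 121], [438, 170], [293, 169]] ((366.658935546875, 143.7574462890625), (152.08395385742188, 53.154850006103516), 1.0416266918182373)
[[ 0.4088 -0.109   0.014 ]
 [ 0.4064 -0.1612  0.014 ]
 [ 0.5555 -0.1117  0.014 ]
 [ 0.5598 -0.1641  0.014 ]] [ 0.4826 -0.1365  0.014 ] 0.14665184582643292 0.05220688128081502
p1 [[211, 142], [358, 142], [358, 189], [216, 189]] ((284.92535400390625, 163.72140502929688), (148.3241729736328, 52.085670471191406), 0.6365935802459717)
[[ 0.4102 -0.1086  0.014 ]
 [ 0.4046 -0.1615  0.014 ]
 [ 0.5553 -0.11    0.014 ]
 [ 0.5563 -0.163   0.014 ]] [ 0.4816 -0.1358  0.014 ] 0.14510647717101896 0.053134329686203685
(array([ 0.4083, -0.1094,  0.0082]), [np.float64(2.7625506000202398e-05), np.float64(2.7625506000185234e-05)])
(array([ 0.4071, -0.1595,  0.0215]), [np.float64(7.439841203574868e-05), np.float64(7.439841203571547e-05)])
(array([ 0.5555, -0.1109,  0.0131]), [np.float64(0.0007973723355773186), np.float64(0.00079737233557724)])
(array([ 0.5553, -0.1604,  0.0262]), [np.float64(0.0008579950202712185), np.float64(0.0008579950202712012)])
pivot (array([0.5549, 0.3388, 0.113 ]), [np.float64(0.000903163419205243), np.float64(0.000903163419205487)])
knob (array([0.6011, 0.3623, 0.1611]), [np.float64(0.0011222276627046153), np.float64(0.0011222276627043779)])
```

View pics/w0c.png

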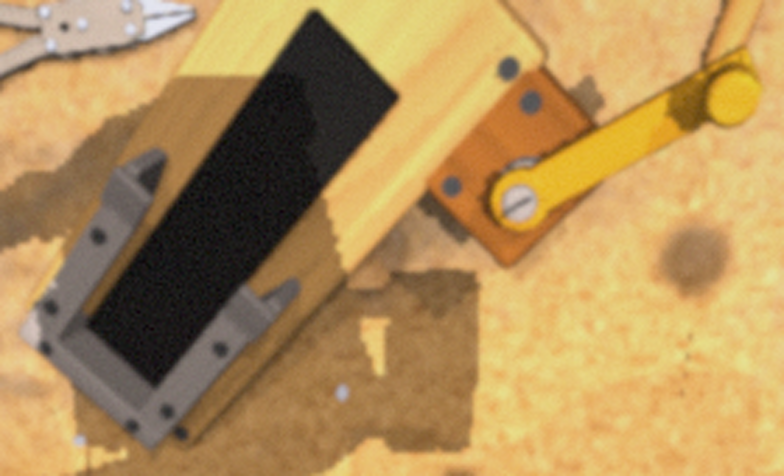

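View pics/w1c.png

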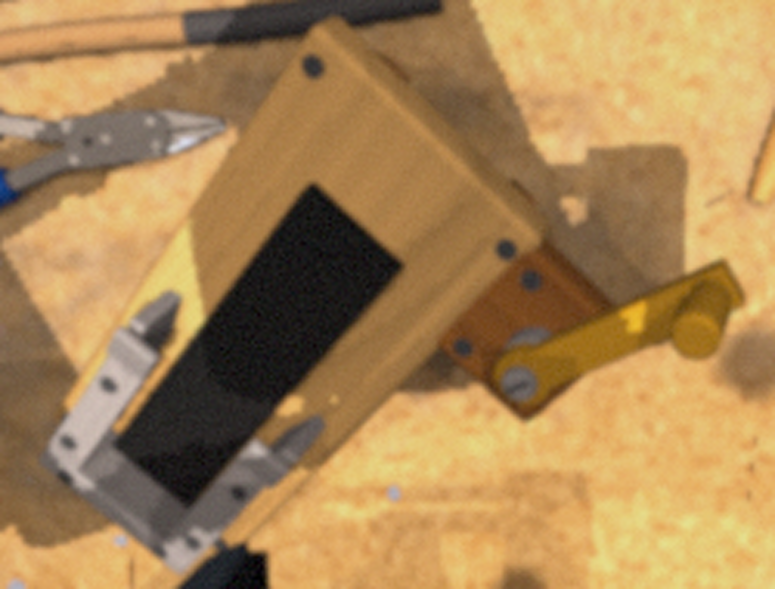

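The crops show the strip corners cleanly: in w0c at (315,10), (398,96), (157,386) and (90,322), and in w1c at (315,185), (402,265), (188,507) and (118,442). The keeper screw is at (518,202) and (518,384), and the knob top at (733,97) and (697,338).

```bash
cat > wedge.py <<'E'
from h import *
from scipy.optimize import least_squares
P0,P1=np.load("pics/w0.npy"),np.load("pics/w1.npy")
f=lambda p,s,o:(np.array(p)+.5)/s-.5+np.array(o)
O={"UL":((315,10),(315,185)),"UR":((398,96),(402,265)),"LR":((157,386),(188,507)),"LL":((90,322),(118,442)),
   "piv":((518,202),(518,384)),"knob":((733,97),(697,338))}
O={k:(f(a,2.8,(200,0)),f(b,3.1,(150,50))) for k,(a,b) in O.items()}
def dockR(psi):
    c,s=np.cos(psi),np.sin(psi);t=np.radians(25)
    return np.array([[np.cos(t)*c,-s,-np.sin(t)*c],[np.cos(t)*s,c,-np.sin(t)*s],[np.sin(t),0,np.cos(t)]])
def model(v):
    x,y,z,psi,xu,xl,th=v; R=dockR(psi); a=th-np.radians(35)
    L={"UL":(xu,.019,0),"UR":(xu,-.019,0),"LR":(xl,-.019,0),"LL":(xl,.019,0),"piv":(.085,-.068,.010),
       "knob":(.085+.066*np.cos(a),-.068+.066*np.sin(a),.033)}
    return {k:np.array([x,y,z])+R@np.array(p) for k,p in L.items()}
if __name__=="__main__":
    for k in O: x,m=tri([(W,P0,O[k][0]),(W,P1,O[k][1])]); print(k,x,m[0])
    res=lambda v:np.concatenate([np.concatenate([proj(W,P0,X)[0]-O[k][0],proj(W,P1,X)[0]-O[k][1]]) for k,X in model(v).items()])
    r=least_squares(res,[.5,.33,.069,.87,.1,-.07,.2]); print(r.x,np.degrees(r.x[3])); print(r.fun.reshape(-1,4))
    print("wedge origin", r.x[:3]+dockR(r.x[3])@[-.075,0,0])
    np.save("dock.npy",r.x)
E
python3 wedge.py; python3 - <<'E'
from h import *; from wedge import dockR
v=np.load("dock.npy"); R=dockR(v[3])
for s in (1,-1):
    T=np.stack([s*R[:,0],-s*R[:,1],-R[:,2]],1)
    for dx in (.13,.03): print(s,dx,ctrl.ik(v[:3]+R@[dx,0,.03],T))
print(ctrl.ik([.45,-.136,.003],down(0)),ctrl.ik([.45,-.136,.003],down(np.pi)),ctrl.current_q())
E
```

```text
UL [0.4906 0.3963 0.0934] 0.0003646151459530133
UR [0.5168 0.3717 0.0936] 3.7764413024414284e-05
LR [0.4236 0.2725 0.0412] 1.780673074096779e-05
LL [0.3973 0.2972 0.036 ] 4.753910506910149e-05
piv [0.5535 0.3385 0.1157] 7.693478820824835e-05
knob [0.6003 0.3615 0.1625] 0.0003777984080719618
[ 0.4555  0.3326  0.0663  0.8107  0.0775 -0.0738  0.3442] 46.452367457260564
[[-0.3142 -1.7113 -1.9943 -0.246 ]
 [ 1.3982  0.5932  0.3119  1.9718]
 [ 0.7205  0.53    1.367  -0.5862]
 [-1.2196 -0.0367 -1.1308 -0.2259]
 [ 0.9949  0.1842  1.6223 -1.1687]
 [-0.9105  1.2993 -0.5789 -0.8065]]
wedge origin [0.4087 0.2834 0.0346]
1 0.13 [28.7009 27.2246 98.2761 14.3383 31.3527 61.507 ]
1 0.03 [ 25.0178  26.1429 112.5331  27.0066  19.8834  44.8062]
-1 0.13 [  28.7009   27.2246   98.2761   14.3383   31.3527 -118.493 ]
-1 0.03 [  25.0178   26.1429  112.5331   27.0066   19.8834 -135.1938]
[-24.0996  35.8425 110.2116  -0.      33.9458  65.9004] [ -24.0996   35.8425  110.2116   -0.       33.9458 -114.0996] [-22.3486  23.0929  90.7574  -0.0078  66.2011 -22.4218]
```

```bash
cat >> h.py <<'E'
from wedge import dockR
def dock():
    v=np.load("dock.npy"); return v[:3],dockR(v[3])
def tcp(p):
    """dock-frame point -> world"""
    o,R=dock(); return o+R@np.asarray(p,float)
def tori():
    R=dock()[1]; return np.stack([-R[:,0],R[:,1],-R[:,2]],1)
def where():
    o,R=dock(); return R.T@(ctrl.current_tool_pos()-o)
def fdock(): return dock()[1].T@ctrl.current_contact_force()
E
sed -i 's/^from h import \*/import cv2, numpy as np\nfrom bench import ctrl/' wedge.py
sed -i 's/^if __name__.*/&\n    from h import */' wedge.py
python3 - <<'E'
from h import *
R=down(np.pi-np.radians(.8))
ctrl.command_gripper(.8)
ctrl.goto([.514,-.136,.10],R)
print(ctrl.move_l([.514,-.136,.003],.08,contact_N=6),ctrl.current_tool_pos())
ctrl.command_gripper(.3)
print(ctrl.current_grip_width()*91,ctrl.current_grasp_force(),ctrl.current_tool_pos())
ctrl.move_l([.514,-.136,.20],.2)
print(ctrl.current_grip_width()*91,ctrl.current_grasp_force(),ctrl.current_t())
ctrl.goto(tcp([.155,0,.08]),tori())
ctrl.move_l(tcp([.132,0,.023]),.1)
print(ctrl.current_grip_width()*91,where(),ctrl.current_t(), fdock())
shot("wrist","g0");shot("side","g0s")
E
```

```text
False [ 0.5143 -0.1361  0.0034]
49.532699315526095 29.825319349765778 [ 0.5142 -0.1361  0.0032]
49.60376304516544 29.834877848625183 9.125
49.8290827985215 [ 0.1325 -0.0002  0.0233] 11.8417 [-0.1735  0.5644 -1.9803]
```

View pics/g0.png

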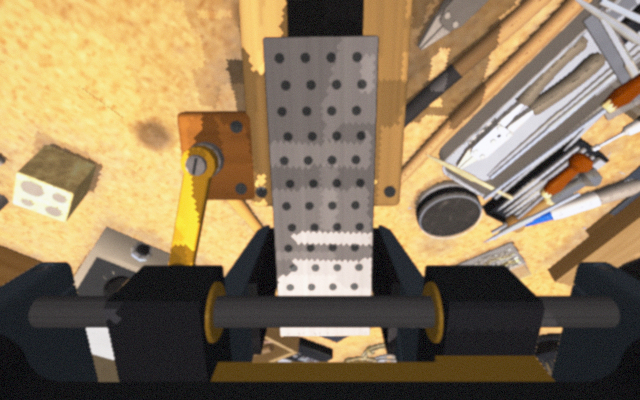

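The wrist view shows the held plate with its front corners at (264,38) and (378,36). The bed strip shows behind it from column 288 to 362, and the channel is out of frame above. I will check for sag and for lateral offset from the strip.

```bash
python3 - <<'E'
from h import *
im=cv2.imread("pics/g0.png");P=np.load("pics/g0.npy");o,R=dock()
# plate edges as sub-pixel positions by rows; strip edges in rows 2..30
g=cv2.GaussianBlur(cv2.cvtColor(im,cv2.COLOR_BGR2GRAY),(3,3),0).astype(float)
for r in (4,10,16,22,28): 
    row=g[r]; d=np.flatnonzero(row[260:400]<45)+260; print("strip",r,d.min(),d.max())
hsv=cv2.cvtColor(im,cv2.COLOR_BGR2HSV)
for r in (45,60,80,100,150,200,240):
    s=hsv[r,:,1]; d=np.flatnonzero(s[240:420]<50)+240; print("plate",r,d.min(),d.max(),d.min()/2+d.max()/2)
# plate tilt from apparent width: rows of front edge and a rear row
T=W["T_tool_cam"]
for uv0,uv1,n in [((264,38),(378,37),"front"),((276,240),(374,240),"rear")]:
    dep=.050*W["fx"]/(uv1[0]-uv0[0])
    u=(np.array(uv0)+uv1)/2; c=np.array([(u[0]-W["cx"])/W["fx"]*dep,-(u[1]-W["cy"])/W["fy"]*dep,-dep,1])
    print(n,dep,(T@c)[:3])
side=cv2.imread("pics/g0s.png")[100:250,220:400]; cv2.imwrite("pics/g0sc.png",cv2.resize(side,None,fx=4,fy=4,interpolation=2))
E
```

```text
strip 4 288 361
strip 10 288 361
strip 16 288 361
strip 22 288 361
strip 28 288 361
plate 45 265 419 342.0
plate 60 265 376 320.5
plate 80 266 376 321.0
plate 100 267 419 343.0
plate 150 270 374 322.0
plate 200 273 419 346.0
plate 240 252 392 322.0
front 0.15426043304704676 [ 0.1065 -0.0011 -0.0028]
rear 0.17944580987105438 [ 0.0115  0.0007 -0.0057]
```

View pics/g0sc.png

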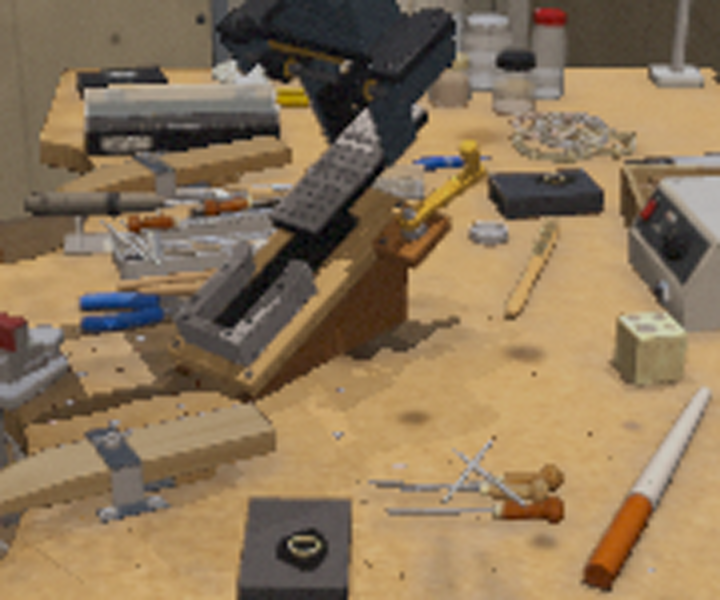

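The side crop shows the plate level with the slope just above the bed and lined up with the channel. It sags about 1–2° at the front and sits about 1 mm off to one side. Next I feel for the bed.

```bash
python3 - <<'E'
from h import *
print(ctrl.move_l(tcp([.132,.0008,-.004]),.03,contact_N=4),where(),fdock(),ctrl.current_wrist_torque(),ctrl.current_t())
E
```

```text
True [0.1319 0.0005 0.0022] [ 1.3601 -0.3491  1.0135] [-0.0832  0.0293 -0.0534] 12.6083
```

```bash
python3 - <<'E'
from h import *
for x in (.10,.08,.06,.04,.028):
    c=ctrl.move_l(tcp([x,.0008,.0027]),.04,contact_N=12)
    print(x,c,where(),fdock(),ctrl.current_wrist_torque(),ctrl.current_grip_width()*91,ctrl.current_t())
    if c: break
shot("wrist","g1")
E
```

```text
0.1 False [0.1005 0.0004 0.0033] [ 2.9682 -0.5021  9.0898] [ 0.1074 -0.1773 -0.0726] 49.48272658697004 13.5417
0.08 True [ 0.0929 -0.0002  0.0038] [-3.2593 -1.8968  9.9269] [-0.4883  0.095  -0.0997] 49.88640554824288 13.8833
```

View pics/g1.png

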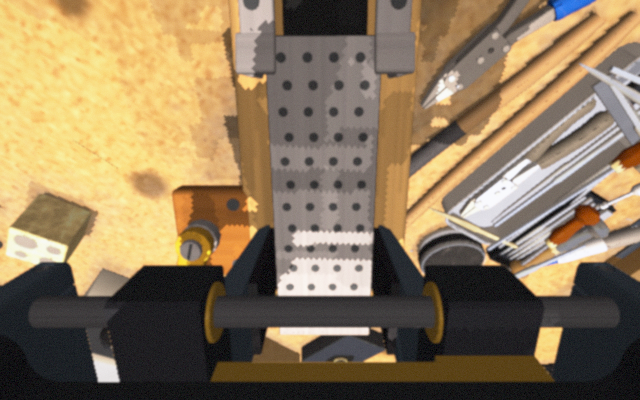

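The plate's front edge is centred between the rails at row 36 (columns 273–375), right at the end of the lead-in. I re-read the forces at rest and ease the plate off the bed.

```bash
python3 - <<'E'
from h import *
R=dock()[1]
def st(n): print(n,where(),fdock(),R.T@ctrl.current_wrist_torque(),ctrl.current_grip_width()*91,ctrl.current_t())
ctrl.sleep(.2); st("rest")
p=where(); ctrl.move_l(tcp([p[0]+.002,.0006,.0045]),.03); ctrl.sleep(.1); st("raised")
for x in (.085,.075,.065):
    c=ctrl.move_l(tcp([x,.0006,.0045]),.03,contact_N=14); ctrl.sleep(.1); st(c)
    if c: break
E
```

```text
rest [ 0.0929 -0.0002  0.0038] [-3.273  -2.2523 11.8436] [-0.3163  0.4823  0.0268] 49.51324043447481 14.1333
raised [0.0945 0.0007 0.0044] [-1.5057  0.1013 -2.7213] [ 0.0286  0.252  -0.0832] 49.979036499356866 14.4833
False [0.0848 0.0006 0.0044] [-2.3272  0.2272 -4.6229] [ 0.0852  0.2395 -0.1029] 49.72315747651594 15.0583
False [0.0749 0.0006 0.0045] [-1.7683  0.2232 -3.9269] [ 0.131   0.2047 -0.0653] 49.18073491171514 15.6417
False [0.0643 0.0007 0.0046] [-4.4536 -2.7424  1.9228] [-0.457   0.7677  0.0312] 49.18606484751929 16.225
```

```bash
python3 - <<'E'
from h import *
R=dock()[1]
def st(n): print(n,where(),fdock(),R.T@ctrl.current_wrist_torque(),ctrl.current_grip_width()*91,ctrl.current_t())
for x in (.055,.045,.036,.028,.022):
    c=ctrl.move_l(tcp([x,.0006,.0045]),.03,contact_N=14); ctrl.sleep(.1); st(c)
    if c: break
shot("wrist","g2"); shot("side","g2s")
im=cv2.imread("pics/g2.png")[:260,150:500]; s=cv2.imread("pics/g2s.png")[100:220,240:380]
cv2.imwrite("pics/g2c.png",np.vstack([cv2.resize(im,(700,300)),cv2.resize(s,(350,300)).repeat(2,1)[:, :700]]))
E
```

```text
False [0.0547 0.0005 0.0047] [-1.6338 -2.0197  6.8204] [-0.3728  0.1454 -0.0755] 49.938654466603445 16.8083
False [0.0452 0.0004 0.0048] [ 1.4461 -2.2128  9.176 ] [-0.2107 -0.2294 -0.098 ] 49.88117973422954 17.3917
False [0.0359 0.0005 0.0047] [-1.705  -2.2823  6.7551] [-0.3001 -0.1155 -0.107 ] 49.730912465832276 17.9417
True [ 0.032  -0.0001  0.0047] [ 2.5965 -2.2038  4.1951] [-0.1684 -0.4155 -0.084 ] 49.50507387691056 18.3083
```

View pics/g2.png

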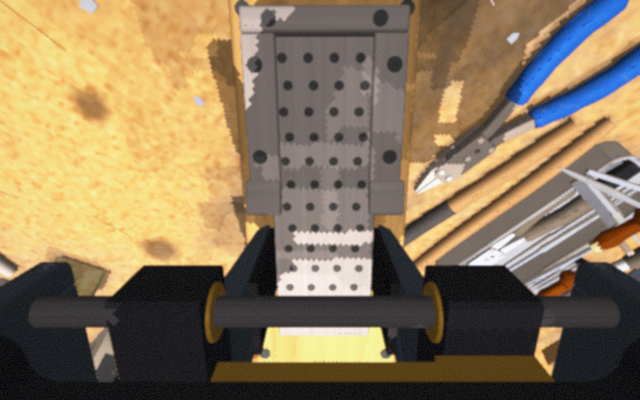

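The picture shows the plate's front edge meeting the stop at row 35, inside both lips. I release it, then push its tail with the shut fingers to be sure it is home.

```bash
python3 - <<'E'
from h import *
def st(n): print(n,where(),fdock(),ctrl.current_grip_width()*91,ctrl.current_t())
ctrl.command_gripper(.70); st("open")
p=where(); ctrl.move_l(tcp([p[0],0,.06]),.12); ctrl.command_gripper(0)
ctrl.move_l(tcp([.106,0,.06]),.15); ctrl.move_l(tcp([.106,0,.006]),.08,contact_N=8); st("down")
c=ctrl.move_l(tcp([.080,0,.006]),.03,contact_N=15); ctrl.sleep(.2); st(c)
p=where(); ctrl.move_l(tcp([p[0]+.01,0,.006]),.08); ctrl.move_l(tcp([p[0]+.01,0,.08]),.15)
# look at the keeper and plate tail
ctrl.goto(tcp([.13,-.02,.10]),tori()); shot("wrist","k0"); st("look"); print(ctrl.current_q())
E
```

```text
open [0.0314 0.0002 0.0045] [-0.535  -0.8987  1.2051] 63.53346744527551 18.8417
down [0.1061 0.     0.0061] [ 0.8835 -0.1274 -0.3396] 0.30932366391558697 21.95
True [ 0.0932 -0.0004  0.0061] [ 3.9941 -1.2509  2.7253] 0.47133117623993076 22.7
look [ 0.1294 -0.02    0.099 ] [-0.5319  0.2893 -0.2464] 0.5157985392375406 23.9583
[  25.4452   20.5395   97.5376   13.8413   39.2826 -119.9687]
```

View pics/k0.png

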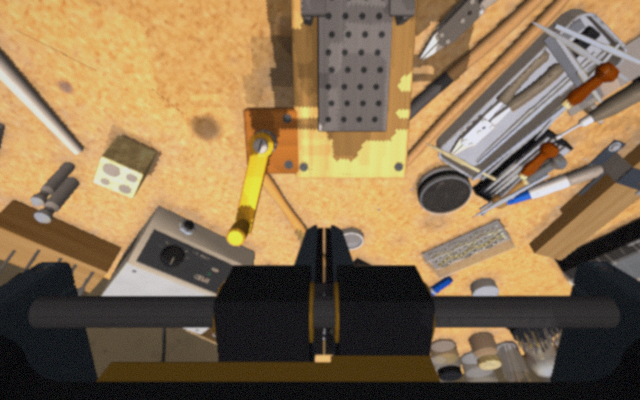

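The plate tail is at row 131, pivot screw at (263,145), knob top at (236,238). Now the keeper angle, the plate-tail check and the reachability of the arc.

```bash
cat >> h.py <<'E'
def arc_ori(a,flip):
    c,s=np.cos(a),np.sin(a); T=dock()[1]@np.array([[c,-s,0],[s,c,0],[0,0,1.]])
    k=-1 if not flip else 1
    return np.stack([k*T[:,0],-k*T[:,1],-T[:,2]],1)
def arc_p(a,r=.066,z=.018,piv=(.085,-.068)): return tcp([piv[0]+r*np.cos(a),piv[1]+r*np.sin(a),z])
E
python3 - <<'E'
from h import *
P=np.load("pics/k0.npy");o,R=dock();n=R[:,2]
D=lambda uv,z:(onplane(W,P,uv,n,n@o+z)-o)@R
pv=D((262,145),.010);kn=D((236,239),.033);tail=D([(318,130),(389,131)],.014)
print("pivot",pv,"knob",kn,"tail",tail)
d=(kn-pv)[0]; print("r",np.hypot(d[0],d[1]),"a",np.degrees(np.arctan2(d[1],d[0])))
for fl in (0,1):
    for a in (-25,-15,20,55,94): print(fl,a,ctrl.ik(arc_p(np.radians(a)),arc_ori(np.radians(a),fl)))
E
```

```text
pivot [[ 0.0851 -0.0664  0.01  ]] knob [[ 0.1505 -0.0851  0.033 ]] tail [[ 0.0737 -0.0249  0.014 ]
 [ 0.0745  0.0263  0.014 ]]
r 0.06799748542432439 a -15.900764748560038
0 -25 [  19.9987   30.4795   92.3494   18.6927   35.9746 -104.586 ]
0 -15 [  21.1498   30.3297   92.3064   17.9622   35.8531 -112.9157]
0 20 [  24.8428   29.5106   94.2368   16.2117   33.8818 -143.3188]
0 55 None
0 94 [ 27.0017  27.7641 105.2551  19.8066  24.5395 140.1122]
1 -25 [19.9987 30.4795 92.3494 18.6927 35.9746 75.414 ]
1 -15 [21.1498 30.3297 92.3064 17.9622 35.8531 67.0843]
1 20 [24.8428 29.5106 94.2368 16.2117 33.8818 36.6812]
1 55 [27.1906 28.5096 98.8197 16.2364 29.9088  3.2595]
1 94 [ 27.0017  27.7641 105.2551  19.8066  24.5395 -39.8878]
```

The tail sits at dock x = 74 mm (home). The keeper points at −16° and the flipped wrist can follow the whole arc. I cage the knob and swing it.

```bash
python3 - <<'E'
from h import *
def st(n): print(n,where(),fdock(),round(ctrl.current_t(),2))
r=np.radians
ctrl.command_gripper(.31)
ctrl.goto(arc_p(r(-15),z=.075),arc_ori(r(-15),1))
c=ctrl.move_l(arc_p(r(-15),z=.018),.08,contact_N=6); st(("down",c))
if not c:
    for a in list(range(-5,90,10))+[92]:
        if ctrl.move_l(arc_p(r(a)),.08,ori=arc_ori(r(a),1),contact_N=12): st(("hit",a)); break
    st("arc")
shot("wrist","k1");shot("side","k1s")
E
```

```text
('down', False) [ 0.1489 -0.0851  0.0182] [ 0.5433 -0.3298 -0.2213] 28.31
arc [ 0.0832 -0.0022  0.018 ] [ 0.4798 -0.4675  0.6022] 31.83
```

```bash
python3 - <<'E'
from h import *
def st(n): print(n,where(),fdock(),round(ctrl.current_t(),2))
p=where(); c=ctrl.move_l(tcp([p[0]-.016,p[1],.018]),.02,contact_N=8); ctrl.sleep(.2); st(c)
p=where(); ctrl.move_l(tcp([p[0]+.004,p[1],.018]),.05); ctrl.move_l(tcp([p[0]+.004,p[1],.08]),.12)
ctrl.goto(tcp([.16,0,.13]),tori()); im,P=shot("wrist","k2"); st("look"); shot("side","k2s")
cv2.imwrite("pics/k2c.png",np.hstack([cv2.resize(im[:240,200:440],(480,480)),cv2.resize(cv2.imread("pics/k2s.png")[120:220,260:345],(320,480))[:, :320]]))
E
```

```text
True [ 0.0781 -0.0022  0.018 ] [6.0099 2.5163 1.3713] 32.57
look [0.1595 0.0001 0.1295] [-0.0431 -0.085   0.1938] 34.83
```

View pics/k2c.png

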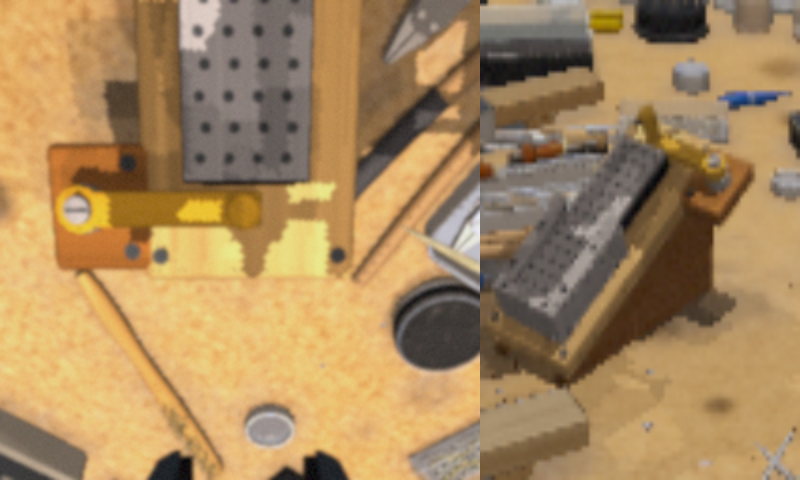

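The bar lies parallel to the plate's tail and right across it, from the pivot at (76,209) to the knob at (243,208). There is a small even gap, and the plate is against the stop.

```bash
python3 -c "
from bench import ctrl
print(ctrl.sign_off())"
```

```text
the job is handed in; nothing more can be done
None
```

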